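# Assemble a sieve stack on the shaker

## Robot

A 6-joint arm with a two-finger parallel gripper is mounted at the origin on a cart in front of the work surface, level with it; the furniture and walls round the work are solid. World frame = base frame: x ahead of the robot, y to its left, z up, the work surface at z = 0. Lengths are in mm, angles in rad, forces in N, time in s.
With the tool pointing down it reaches from about 275 to 1000 mm from the base axis. Payload 8.4 kg.
Tool frame: the origin (TCP) lies on the centre line of the jaws, within the pads' length; the fingertips stand r.tip_reach ahead of it and the grasp point (between the pads) lies 11 mm behind it (r.tip_reach is the distance from the TCP to the fingertips, in mm); z points along the fingers, y is the line along which they close (so a half turn about z gives the same grasp; the last joint's range is limited). The gripper opens to 85 mm and grips with 20 to 120 N. Pads are 22 mm wide; open, the fingers measure 114 mm over their backs; the gripper's body (76 mm by 85 mm) begins 54 mm behind the grasp point. The pads swing forward as they close: fully open they stand 13 mm farther back than shut.
Start: joints at [-1.309, 0.353, 1.633, -0, 1.155, -0.002], TCP at [162.968, -603.382, 239.281] pointing down, gripper open.
Joint ranges: [-2.63, 2.63], [-0.92, 2.1], [0.06, 2.66], [-1.3, 4.44], [0, 2.69], [-3.02, 3.02]. Speed limits (rad/s): [2.22, 2.22, 2.79, 3.14, 3.14, 3.14].

## Interface

Orientations are given as [roll, pitch, yaw] about the fixed x, y, z axes, in that order (R = Rz(yaw) Ry(pitch) Rx(roll)).
In Python, from rig import r gives the robot as it stands.
- The arm moves only by the tool carry_out, never from a script. Its argument "targets" is a list of rows, each an object with "dp": the shift along the tool's x, y, z in mm, a list of three; "yaw": the turn about the tool's z in degrees. A call has 1 to 12 rows; each row is the pose to reach, as a shift and turn from the pose commanded when the call began, along the tool's axes at that moment; what a row does not reach only later rows make up. A row lasts 1/8 s, in which the tool goes at most 62.5 mm and 10.7 degrees, less where a joint would pass 70% of its speed; a pose out of reach is approached as far as the arm can. A call with a gripper value outside its range is refused whole. "fingers" is the opening, from -1 (shut) to 1 (fully open), so that 0 is half open, set as the call begins (left out, the last holds). The fingers move at their own pace and stop on an object; "grip_force" is the grip in N (left out, the last holds). Time passes only in rows, so rows that repeat a pose let the fingers close. It gives the time, the measured TCP pose, the force, the opening and the grip force at its end, in the units of the state.
- r.sense(): the state, without advancing time (a new reading comes with each control period).
- r.grab_frame(name): name is "scene" or "top"; returns the picture (400x640x3 uint8, red, green, blue); there is no depth.
- r.get_calibration(name): a dict with "fx", "fy", "cx", "cy" (pixels), "rvec" (rotation vector, rad) and "tvec" (3), from world to camera coordinates, as OpenCV has them. Camera axes: x right, y down, z forward; pixel columns grow to the right and rows downward; lengths in mm; the calibration is good to about 2 mm. A picture is of the moment at which its call begins. get_calibration takes no time and is no camera call.
- r.sign_off(): hands the job in; it is judged then, once.
The state is a dict: "clock": time; "qpos": joint angles; "qvel": joint speeds; "joint_efforts": joint torques, N m; "eef_pos": TCP position; "tcp_rot": TCP orientation; "contact_force": force on the tool from outside, world axes, zero at the start; "wrist_torque": the same for the moment, N m; "opening": opening from 0.0 (shut) to 1.0 (fully open); "grasp_force": force on a finger pad.
Only numpy, scipy, OpenCV 4.12 (cv2) and the standard library are available. Lean on these libraries where they do the work, as an engineer would, in place of code of your own. Each camera call takes 0.05 s, during which the arm holds its last target. There are 200 camera calls.

## Task

Build the sieve stack on the little grey shaker from the bottom up, one part at a time: push the steel pan down into the shaker's socket until it clicks fully home, then set the yellow fine sieve on it, the blue coarse sieve on that, and the white lid on top, each one upright and nested all the way down. Leave the dye bottle and the amber bottle standing where they are, and finish with the stack released and at rest.

Things in the scene. Friction and masses are not known exactly. Their poses are not given: they have to be found in the camera images.
- shaker: Fixed sieve shaker: light grey plinth 120 x 120 mm, 35 mm high, with a round aluminium socket ring (68 mm across, 20 mm high) on its middle and a dark display and knob on its front (own -x). Origin at the centre of its underside on the worktop, z up. Three sprung balls stand out of the socket's inner wall.
- shaker_seat (a point): Centre of the shaker's socket mouth, level with the ring's top, 55 mm over the worktop. Hole 52 mm in diameter, 20 mm deep. Home, the pan's shoulder rests on the ring and its origin is 17 mm below this point. The pan meets the balls about 6 mm above home; about 5 to 10 N straight down takes it past them (its weight does not) and they click into its groove.
- pan: Loose bare steel pan, about 0.14 kg, 43 mm high, plain floor. Origin at the centre of its underside, z up. Foot 0-17 mm: 41 mm across at the bottom, 48 mm from 7.5 mm up, ball groove at 11 mm. Round cup above, 62 mm outside, 55 mm inside, from the shoulder at 17 mm to the rim at 43 mm: grasp across its 62 mm from above, any yaw.
- fine_sieve: Loose yellow sieve, fine close mesh, about 0.1 kg. Origin at the centre of its underside, z up. Round wall 62 mm in diameter from 8 mm to the open rim at 34 mm: grasp across it from above, any yaw. Skirt 0-8 mm: 44 mm across at the bottom, 51.6 from 5 mm up; it drops into the 55 mm bore below and the shoulder at 8 mm rests on that rim. Seated: origin 35 mm above the pan's.
- coarse_sieve: Loose blue sieve, coarse wide mesh, about 0.1 kg. Origin at the centre of its underside, z up. Round wall 62 mm in diameter from 8 mm to the open rim at 34 mm: grasp across it from above, any yaw. Skirt 0-8 mm: 44 mm across at the bottom, 51.6 from 5 mm up; it drops into the 55 mm bore below and the shoulder at 8 mm rests on that rim. Seated: origin 26 mm above the yellow sieve's.
- lid: Loose white lid, about 0.07 kg: disc 62 mm in diameter at 8-14 mm; red round knob 20 mm in diameter on its middle at 14-40 mm, grasp it from above, any yaw. Origin at the centre of its underside, z up. Skirt 0-8 mm: 44 mm across at the bottom, 51.6 from 5 mm up; it drops into the 55 mm bore below and the shoulder at 8 mm rests on that rim. Seated: origin 26 mm above the blue sieve's.
- dye_bottle: Small white dropper bottle with a yellow cap, loose bystander, 42 mm in diameter, 84 mm high. Origin at the centre of its underside. To be left standing where it is.
- amber_bottle: Amber reagent bottle with a black cap, loose bystander, 48 mm in diameter, 96 mm high. Origin at the centre of its underside. To be left standing where it is.
Things that resemble listed ones, but are neither listed nor needed, are in the scene too. Leave any green or turquoise look-alike of the pan alone. Of the things like the fine_sieve, leave any that is turquoise; of the rest the larger one is meant.

How it is judged (in metres and radians):
On the way, in this order (a step that is already met when the one before it is completed fails the run):
1. the steel pan is clicked home in the shaker's socket (z of pan in the frame of shaker_seat between -0.0195 and -0.0145 m and horizontal distance between pan and shaker_seat below 0.004 m and angle between pan's own z axis and vertical below 0.08 rad), for 0.2 s.
2. the yellow fine sieve is seated on the pan (z of fine_sieve in the frame of pan between 0.032 and 0.038 m and horizontal distance between fine_sieve and pan below 0.004 m and angle between fine_sieve's own z axis and vertical below 0.08 rad), for 0.2 s.
3. the blue coarse sieve is seated on the yellow one (z of coarse_sieve in the frame of fine_sieve between 0.023 and 0.029 m and horizontal distance between coarse_sieve and fine_sieve below 0.004 m and angle between coarse_sieve's own z axis and vertical below 0.08 rad), for 0.2 s.
4. the white lid is seated on the blue sieve (z of lid in the frame of coarse_sieve between 0.023 and 0.029 m and horizontal distance between lid and coarse_sieve below 0.004 m and angle between lid's own z axis and vertical below 0.08 rad), for 0.2 s.
At the end, for the whole second after the job is handed in: Pan home past the balls (within 2.5 mm of 17 mm below the socket mouth); yellow sieve on pan, blue on yellow, lid on blue, each within 3 mm of its seated height, within 4 mm of centred on the one below and within 0.08 rad of upright; all released and at rest (all of step 1 and all of step 2 and all of step 3 and all of step 4 and linear speed of each of pan, fine_sieve, coarse_sieve, lid below 0.02 m/s and contact force between each of pan, fine_sieve, coarse_sieve, lid and the fingers below 0.1 N); the robot touches nothing.
It fails at once if the dye bottle is moved more than 20 mm or knocked over (distance of dye_bottle from where it was at the start of the episode above 0.02 m or angle between dye_bottle's own z axis and vertical above 0.3 rad).
It fails at once if the amber bottle is moved more than 20 mm or knocked over (distance of amber_bottle from where it was at the start of the episode above 0.02 m or angle between amber_bottle's own z axis and vertical above 0.3 rad).
It also fails if it takes over 93 s, if anything falls off the work surface, if the arm or the gripper's body presses on something with over 40 N, if the wrist force passes 120 N, or if a joint passes its speed limit or range.

## Working session

There is one attempt and no reset: what is moved stays moved. The work goes in short steps, Python scripts to look and compute and a tool call to move; the robot and the scene stay as the last step left them, time stands still between calls to the robot, and variables do not carry over. Pictures are saved under pics/ and viewed, at most 14 in all, crops included, and the job is handed in when it is done.

Besides the shell and the picture viewer there is one more tool, called by a JSON object that holds its "api" and its "payload". carry_out: Moves the arm, as the interface text tells. Its arguments: {"type":"object","properties":{"targets":{"type":"array","items":{"type":"object","properties":{"dp":{"type":"array","items":{"type":"number"}},"yaw":{"type":"number"}}}},"fingers":{"type":"number"},"grip_force":{"type":"number"}},"required":["targets"]}

```bash
mkdir -p pics; ls; python3 - <<'E'
from rig import r
import cv2
print(r.sense(), r.tip_reach)
for n in("scene","top"):
    print(n,r.get_calibration(n)); cv2.imwrite(f"pics/{n}0.png",r.grab_frame(n)[:,:,::-1])
E
```

```text
pics
{'clock': 0.0, 'qpos': array([-1.30939273e+00,  3.53666520e-01,  1.63415809e+00,  3.19102087e-06,
        1.15519940e+00, -2.40716674e-03]), 'qvel': array([-0.00117457,  0.00177749,  0.00054695, -0.00145434, -0.00013383,
       -0.00205324]), 'joint_efforts': array([-1.68024439e-03, -6.05258274e+01, -3.42071700e+01, -2.37599097e-04,
        9.25282395e-03, -2.36953395e-05]), 'eef_pos': array([ 162.84842677, -602.91428992,  238.53995062]), 'tcp_rot': array([-3.14016131e+00, -6.36304033e-06,  2.63809472e-01]), 'contact_force': array([-0.38487864, -0.6872706 ,  0.38391892]), 'wrist_torque': array([ 0.04960611, -0.04857025,  0.04214312]), 'grasp_force': 0.0, 'opening': 0.9937272209247844} 8.0
scene {'fx': 431.01279941884667, 'fy': 431.01279941884667, 'cx': 317.3838664908484, 'cy': 201.31694798279358, 'rvec': array([ 1.06398291, -2.4631251 ,  0.93670639]), 'tvec': array([ 326.66749762,  324.86336998, 1179.0740344 ])}
top {'fx': 413.3852134387901, 'fy': 413.3852134387901, 'cx': 317.997560796831, 'cy': 200.82157683885882, 'rvec': array([ 2.19160739, -2.16108227,  0.1034057 ]), 'tvec': array([ -19.97102204,  491.93970323, 1171.11198303])}
```

View pics/scene0.png

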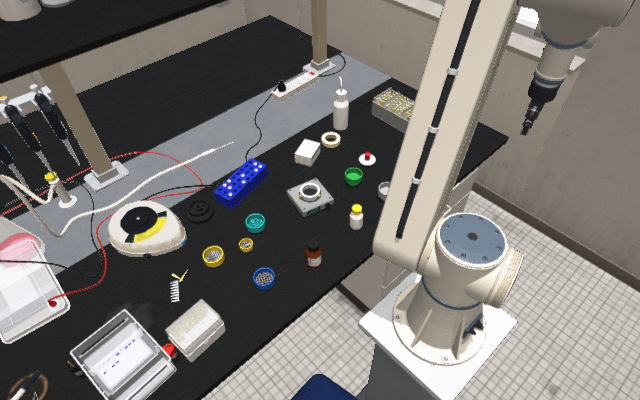

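View pics/top0.png

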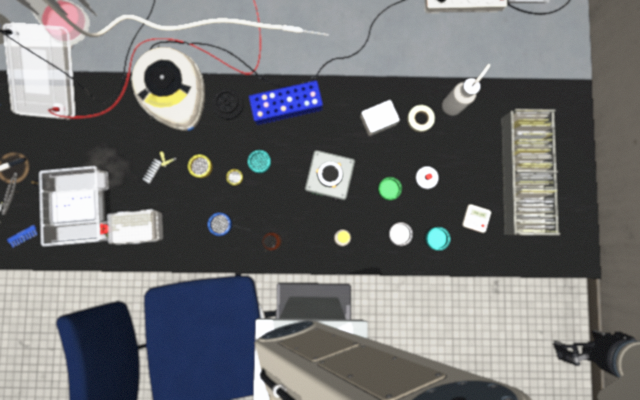

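```bash
cat > h.py <<'E'
import numpy as np, cv2
from scipy.optimize import minimize
from rig import r
def cal(n):
    c=r.get_calibration(n); K=np.array([[c["fx"],0,c["cx"]],[0,c["fy"],c["cy"]],[0,0,1]])
    return K,np.array(c["rvec"]),np.array(c["tvec"])
def proj(n,P):
    K,rv,t=cal(n); return cv2.projectPoints(np.float64(P).reshape(-1,1,3),rv,t,K,None)[0].reshape(-1,2)
def ray(n,uv,z):
    K,rv,t=cal(n); R=cv2.Rodrigues(rv)[0]; C=-R.T@t
    d=R.T@np.linalg.solve(K,[*uv,1]); return C+d*(z-C[2])/d[2]
E
python3 - <<'E'
from h import *
im=cv2.imread("pics/top0.png")
cv2.imwrite("pics/topz.png",cv2.resize(im[135:265,180:460],(800,371),interpolation=cv2.INTER_CUBIC))
im=cv2.imread("pics/scene0.png")
cv2.imwrite("pics/scz.png",cv2.resize(im[120:310,190:430],None,fx=3,fy=3,interpolation=cv2.INTER_CUBIC))
for n,u,z in [("shaker",(330,174),55),("pan",(401,234),43),("fine",(200,166),34),("coarse",(219,223),34),("lid",(427,177),14),("dye",(342,237),84),("amber",(272,240),96),("green",(390,188),43),("turq",(438,238),43)]:
    p=ray("top",u,z); print(n,p.round(),np.hypot(*p[:2]).round(),proj("scene",p).round())
E
```

```text
shaker [566. -46.  55.] 568.0 [[310. 190.]]
pan [ 400. -248.   43.] 471.0 [[387. 188.]]
fine [587. 328.  34.] 672.0 [[213. 253.]]
coarse [424. 267.  34.] 501.0 [[263. 275.]]
lid [ 567. -331.   14.] 657.0 [[366. 158.]]
dye [389. -79.  84.] 397.0 [[355. 207.]]
amber [378. 109.  96.] 394.0 [[313. 241.]]
green [ 530. -218.   43.] 573.0 [[353. 173.]]
turq [ 390. -353.   43.] 526.0 [[409. 174.]]
```

View pics/topz.png

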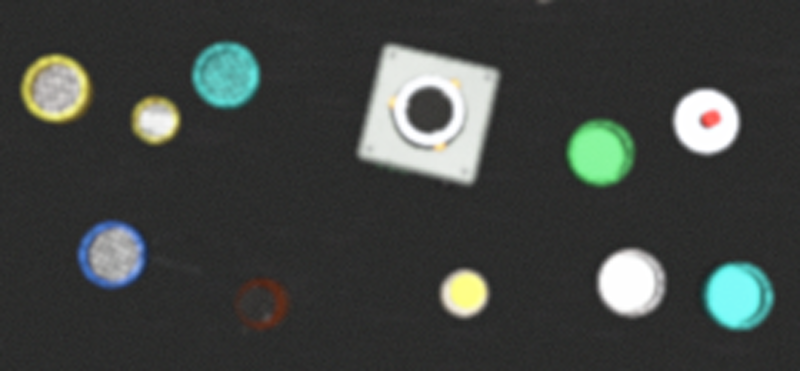

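View pics/scz.png

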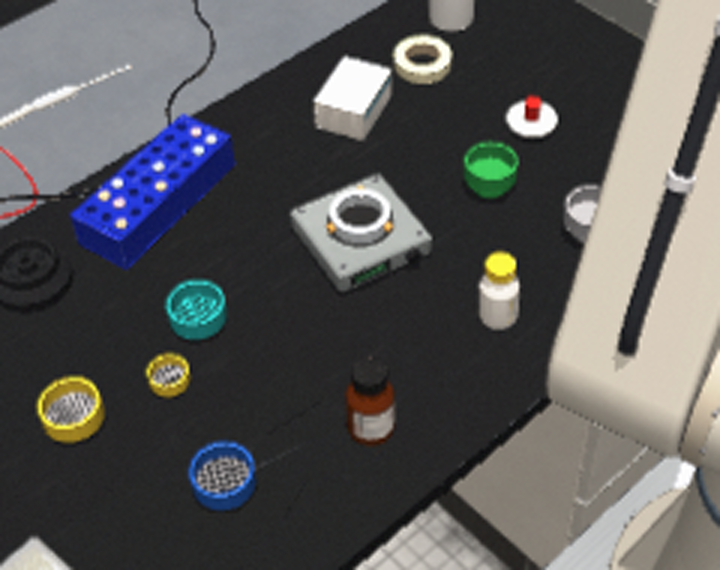

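```bash
cat >> h.py <<'E'
def circ(x,y,z,rad): 
    a=np.linspace(0,2*np.pi,60,endpoint=False); return np.c_[x+rad*np.cos(a),y+rad*np.sin(a),0*a+z]
PROF={"pan":[(0,20.5,7.5,24),(7.5,24,17,24),(17,31,43,31)],"sieve":[(0,22,5,25.8),(5,25.8,8,25.8),(8,31,34,31)],
 "lid":[(0,22,5,25.8),(5,25.8,8,25.8),(8,31,14,31),(14,10,40,10)],"ring":[(35,34,55,34)],"plinth":[]}
def sil(n,kind,x,y,yaw=0,z0=0):
    m=np.zeros((400*4,640*4),np.uint8)
    pcs=[np.r_[circ(x,y,z0+a,ra),circ(x,y,z0+b,rb)] for a,ra,b,rb in PROF[kind]]
    if kind=="plinth":
        c,s=np.cos(yaw)*60,np.sin(yaw)*60
        pcs=[np.array([[x+i*c-j*s,y+i*s+j*c,z] for i in(-1,1) for j in(-1,1) for z in(0,35)]),circ(x,y,55,34)]
    for P in pcs:
        q=cv2.convexHull(np.float32(proj(n,P)*4+1.5))
        cv2.fillPoly(m,[np.int32(np.round(q*16))],255,shift=4)
    return cv2.resize(m,(640,400),interpolation=cv2.INTER_AREA)/255.
def cen(m):
    v,u=np.mgrid[:m.shape[0],:m.shape[1]]; return np.array([(u*m).sum(),(v*m).sum()])/m.sum()
def blob(mask,uv):
    n,l,s,c=cv2.connectedComponentsWithStats(mask.astype(np.uint8)); 
    d=[np.hypot(*(c[i]-uv))+(s[i,4]<25)*999 for i in range(1,n)]; return (l==1+np.argmin(d)).astype(float)
def locate(n,mask,kind,p0,yaw=0,z0=0):
    p=np.array(p0,float)
    for _ in range(3):
        e=cen(mask)-cen(sil(n,kind,*p,yaw,z0))
        J=np.c_[[(proj(n,[[*(p+d),20]])-proj(n,[[*p,20]]))[0] for d in np.eye(2)]].T
        p=p+np.linalg.solve(J,e)
    m=sil(n,kind,*p,yaw,z0); return p.round(1), mask.sum(), m.sum().round(), (np.minimum(m,mask).sum()/np.maximum(m,mask).sum()).round(2)
E
python3 - <<'E'
from h import *
T={"pan":("pan",400,-248),"fine":("sieve",587,328),"coarse":("sieve",424,267),"lid":("lid",567,-331),"plinth":("plinth",566,-46),"ring":("ring",566,-46)}
for n in("top","scene"):
    im=cv2.imread(f"pics/{n}0.png")
    K,rv,t=cal(n); print(n,(-cv2.Rodrigues(rv)[0].T@t).round())
    for k,(kind,x,y) in T.items():
        uv=proj(n,[[x,y,25]])[0]; g=im.max(2)
        m=(g>(195 if k=="ring" else 80)); m=blob(m,uv); 
        cs,_=cv2.findContours(m.astype(np.uint8),cv2.RETR_EXTERNAL,cv2.CHAIN_APPROX_NONE); cv2.drawContours(q:=np.zeros(m.shape,np.uint8),cs,-1,1,-1)
        yaw=0
        if k=="plinth":
            b=cv2.boxPoints(cv2.minAreaRect(max(cs,key=len))); w=np.array([ray("top" if n=="top" else n,p,35) for p in b]); d=w[1]-w[0]; yaw=np.arctan2(d[1],d[0]); 
            if n=="top": Y=yaw; print("yaw",np.degrees(yaw)%90)
            yaw=Y
        print(k,*locate(n,q.astype(float),kind,(x,y),yaw))
E
```

```text
top [ 383.   -9. 1211.]
pan [ 401. -249.] 480.0 420.0 0.88
fine [589.8 333.6] 485.0 423.0 0.87
coarse [422.4 270.8] 470.0 422.0 0.89
lid [ 567.4 -330.9] 460.0 367.0 0.8
yaw 77.66048512594534
plinth [569.4 -45.6] 1855.0 1796.0 0.96
ring [565.7 -44.9] 1521.0 477.0 0.31
scene [-189.  601. 1098.]
pan [ 461.1 -234.7] 177929.0 292.0 0.0
fine [587.7 331. ] 401.0 388.0 0.95
coarse [420.8 267.4] 410.0 421.0 0.95
lid [ 566.8 -332. ] 189.0 181.0 0.93
plinth [574.  -51.5] 998.0 1252.0 0.8
ring [576.7 -47.3] 302.0 321.0 0.7
```

```bash
python3 - <<'E'
from h import *
for n in("top","scene"):
    im=cv2.imread(f"pics/{n}0.png"); g=im.min(2).astype(int)
    u,v=proj(n,[[567,-46,55]])[0].round().astype(int); print(n,u,v)
    print(g[v,u-26:u+27]); print(g[v-24:v+25,u])
    for th in (225,235,245) if n=="top" else (190,205,220):
        m=blob(g>th,(u,v)); cs,_=cv2.findContours(m.astype(np.uint8),cv2.RETR_EXTERNAL,cv2.CHAIN_APPROX_NONE)
        e=cv2.fitEllipse(max(cs,key=len)); print(th,m.sum(),np.round(e[0],2),np.round(e[1],1),ray(n,e[0],55).round(1))
    m=blob((g<110)&(np.hypot(*(np.mgrid[:400,:640]-np.array([v,u])[:,None,None]))<14),(u,v)); print("hole",m.sum(),cen(m),ray(n,cen(m),55).round(1))
for n,k,kind,x,y in [("top","pan","pan",400,-248),("top","fine","sieve",588,332),("top","coarse","sieve",422,269),("top","lid","lid",567,-331)]:
    g=cv2.imread(f"pics/{n}0.png").max(2); uv=proj(n,[[x,y,25]])[0]
    for th in (110,140):
        m=blob(g>th,uv).astype(np.uint8); cs,_=cv2.findContours(m,cv2.RETR_EXTERNAL,cv2.CHAIN_APPROX_NONE); cv2.drawContours(m,cs,-1,1,-1)
        print(k,th,*locate(n,m.astype(float),kind,(x,y)))
E
```

```text
top 330 174
[ 46  46  46  61 108 167 209 227 229 228 229 222 183 175 231 252 250 213
 127  68  57  58  58  60  58  58  57  56  60  54  55  56  54  78 154 237
 253 246 214 199 220 226 226 226 225 217 184 135  81  46  39  43  44]
[ 43  41  55 106 171 216 227 226 227 227 226 234 250 253 231 148  83  61
  58  57  56  57  58  58  57  59  58  58  59  57  67 131 219 251 252 223
 155 170 215 227 230 230 230 227 208 164 107  64  42]
225 673.0 [328.89 174.63] [33.7 38.5] [563.9 -42.7  55. ]
235 175.0 [329.82 172.84] [22.7 22.8] [569.1 -45.3  55. ]
245 128.0 [329.78 173.02] [21.8 22.3] [568.6 -45.2  55. ]
hole 180.0 [329.8 173.2] [568.1 -45.2  55. ]
scene 309 189
[ 38  37  37  41  62 109 112 165 182 190 191 191 190 191 189 190 204 248
 250 152 118 118  82  50  51  51  50  49  50  49  50  62  96 118 178 252
 250 178 184 185 185 183 162  74  38  38  38  39  37  38  37  37  38]
[126  95  38  42  37  38  39  43  37  40  38  37  38  37  39  95 177 163
 240 243 144 119 127  78  50  50  50  47  51  50 147 251 231 142 135 127
  82 126 184 183 183 179 182 179 162 115  46  28  37]
190 169.0 [307.03 189.77] [14.1 27.7] [570.8 -38.9  55. ]
205 102.0 [309.47 189.66] [14.1 19.4] [565.6 -45.1  55. ]
220 91.0 [309.51 189.77] [14.  19.2] [565.1 -44.9  55. ]
hole 75.0 [309.62666667 191.04      ] [560.5 -41.3  55. ]
pan 110 [ 401.  -249.1] 451.0 421.0 0.92
pan 140 [ 401.2 -248.5] 414.0 421.0 0.94
fine 110 [590. 334.] 447.0 423.0 0.92
fine 140 [590.5 334.1] 415.0 425.0 0.93
coarse 110 [422.  270.4] 436.0 420.0 0.94
coarse 140 [422.4 270.6] 398.0 421.0 0.93
lid 110 [ 567.7 -331.3] 430.0 367.0 0.85
lid 140 [ 567.7 -331.2] 410.0 367.0 0.9
```

{"api": "carry_out", "payload": {"targets": [{"dp":[18,-16,5],"yaw":-5},{"dp":[55,-48,15],"yaw":-14},{"dp":[97,-84,27],"yaw":-24},{"dp":[140,-122,39],"yaw":-34},{"dp":[183,-159,51],"yaw":-44},{"dp":[226,-196,62],"yaw":-54},{"dp":[267,-232,74],"yaw":-64},{"dp":[300,-261,83],"yaw":-72},{"dp":[318,-276,88],"yaw":-74.9},{"dp":[322.2,-280.1,89],"yaw":-74.9},{"dp":[322.2,-280.1,89],"yaw":-74.9}], "fingers": 1, "grip_force": 20}}

```text
clock: 1.48
eef_pos: [400.8, -249.1, 150.3]
tcp_rot: [-3.141, 0.0, 1.571]
contact_force: [-0.1, -0.9, -0.8]
opening: 1.002
grasp_force: 0.0
```

```bash
python3 - <<'E'
from h import *
s=r.sense(); print({k:np.round(s[k],3) for k in("clock","qpos","eef_pos","tcp_rot","contact_force","opening")})
cv2.imwrite("pics/s1.png",cv2.resize(r.grab_frame("scene")[120:280,260:500,::-1],None,fx=3,fy=3,interpolation=cv2.INTER_CUBIC))
E
```

```text
{'clock': np.float64(1.475), 'qpos': array([-0.559,  0.232,  2.036, -0.   ,  0.875, -0.559]), 'eef_pos': array([ 400.85 , -249.071,  150.257]), 'tcp_rot': array([-3.141,  0.   ,  1.571]), 'contact_force': array([-0.055, -0.867, -0.832]), 'opening': np.float64(1.002)}
```

View pics/s1.png

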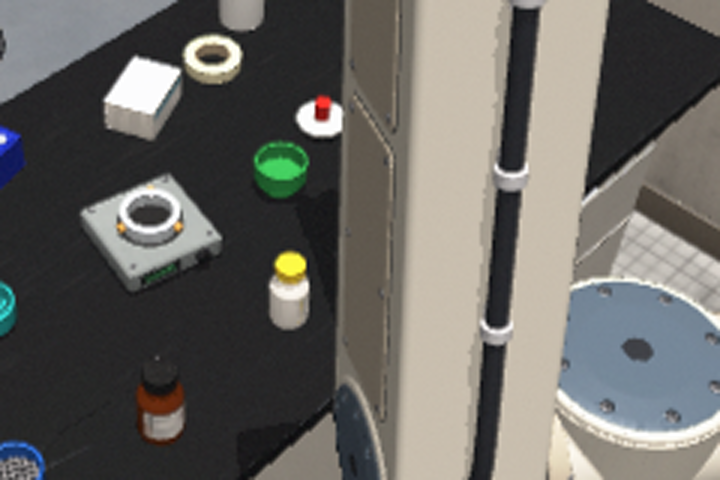

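{"api": "carry_out", "payload": {"targets": [{"dp":[0,0,20]},{"dp":[0,0,50]},{"dp":[0,0,80]},{"dp":[0,0,105]},{"dp":[0,0,118]},{"dp":[0,0,122]},{"dp":[0,0,122]}]}}

```text
schema error: expected keys dp, yaw
```

{"api": "carry_out", "payload": {"targets": [{"dp":[0,0,0]},{"dp":[0,0,0]},{"dp":[0,0,0]},{"dp":[0,0,0]},{"dp":[0,0,0]},{"dp":[0,0,0]}], "fingers": -1}}

```text
schema error: expected keys dp, yaw
```

{"api": "carry_out", "payload": {"targets": [{"dp":[0,0,20],"yaw":0},{"dp":[0,0,50],"yaw":0},{"dp":[0,0,80],"yaw":0},{"dp":[0,0,105],"yaw":0},{"dp":[0,0,118],"yaw":0},{"dp":[0,0,122],"yaw":0},{"dp":[0,0,122],"yaw":0}]}}

```text
clock: 2.4
eef_pos: [401.1, -249.4, 28.7]
tcp_rot: [3.141, 0.0, 1.571]
contact_force: [-0.0, -0.1, 0.5]
opening: 0.995
grasp_force: 0.0
```

{"api": "carry_out", "payload": {"targets": [{"dp":[0,0,0],"yaw":0},{"dp":[0,0,0],"yaw":0},{"dp":[0,0,0],"yaw":0},{"dp":[0,0,0],"yaw":0},{"dp":[0,0,0],"yaw":0},{"dp":[0,0,0],"yaw":0}], "fingers": -1}}

```text
clock: 3.15
eef_pos: [401.4, -249.2, 29.2]
tcp_rot: [3.141, 0.001, 1.571]
contact_force: [-2.2, -1.2, 7.1]
opening: 0.725
grasp_force: 20.1
```

{"api": "carry_out", "payload": {"targets": [{"dp":[0,0,0],"yaw":0},{"dp":[0,0,0],"yaw":0},{"dp":[0,0,0],"yaw":5},{"dp":[0,0,0],"yaw":15},{"dp":[0,0,0],"yaw":25},{"dp":[0,0,0],"yaw":35},{"dp":[0,0,0],"yaw":45},{"dp":[0,0,0],"yaw":55},{"dp":[0,0,0],"yaw":65},{"dp":[0,0,0],"yaw":75},{"dp":[0,0,0],"yaw":85},{"dp":[0,0,0],"yaw":90}], "fingers": 1}}

```text
clock: 4.65
eef_pos: [401.0, -248.9, 28.3]
tcp_rot: [3.142, -0.0, -0.004]
contact_force: [0.5, 0.6, 0.2]
opening: 1.001
grasp_force: 0.0
```

{"api": "carry_out", "payload": {"targets": [{"dp":[0,0,0],"yaw":0},{"dp":[0,0,0],"yaw":0},{"dp":[0,0,0],"yaw":0},{"dp":[0,0,0],"yaw":0},{"dp":[0,0,0],"yaw":0},{"dp":[0,0,0],"yaw":0}], "fingers": -1, "grip_force": 40}}

```text
clock: 5.4
eef_pos: [401.0, -248.9, 28.7]
tcp_rot: [3.142, -0.0, 0.003]
contact_force: [-1.1, 0.8, 7.0]
opening: 0.701
grasp_force: 41.7
```

{"api": "carry_out", "payload": {"targets": [{"dp":[0,0,-15],"yaw":0},{"dp":[0,0,-45],"yaw":0},{"dp":[5,-6,-75],"yaw":0},{"dp":[22,-27,-90],"yaw":0},{"dp":[48,-59,-92],"yaw":0},{"dp":[78,-96,-92],"yaw":0},{"dp":[108,-133,-92],"yaw":0},{"dp":[136,-167,-92],"yaw":0},{"dp":[155,-191,-92],"yaw":0},{"dp":[164,-202,-92],"yaw":0},{"dp":[166,-204,-92],"yaw":0},{"dp":[166,-204,-92],"yaw":0}]}}

```text
clock: 6.9
eef_pos: [566.3, -45.6, 120.3]
tcp_rot: [3.141, 0.001, 0.0]
contact_force: [-0.8, -0.3, -1.7]
opening: 0.702
grasp_force: 44.6
```

```bash
python3 - <<'E'
from h import *
a=r.grab_frame("scene")[140:260,230:390,::-1];b=r.grab_frame("top")[120:240,250:410,::-1]
cv2.imwrite("pics/s2.png",cv2.resize(np.hstack([a,b]),None,fx=2.5,fy=2.5,interpolation=cv2.INTER_CUBIC))
E
```

```text
(no output)
```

View pics/s2.png

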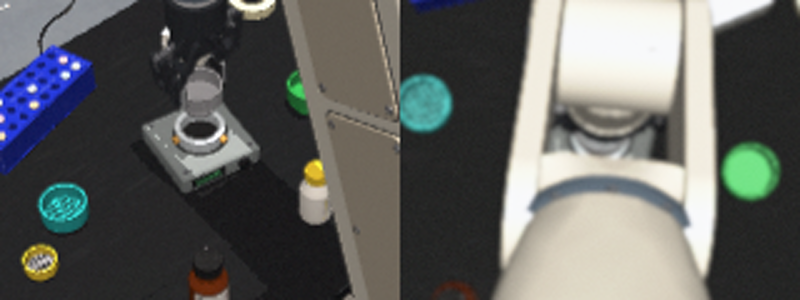

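The pan hangs upright between the fingers (about (203,92) in the crop), above the ring at (200,132). I'll lower it into the mouth.

{"api": "carry_out", "payload": {"targets": [{"dp":[0,0,10],"yaw":0},{"dp":[0,0,24],"yaw":0},{"dp":[0,0,34],"yaw":0},{"dp":[0,0,40],"yaw":0},{"dp":[0,0,43],"yaw":0},{"dp":[0,0,43],"yaw":0},{"dp":[0,0,43],"yaw":0}]}}

```text
clock: 7.88
eef_pos: [567.2, -44.9, 77.6]
tcp_rot: [3.142, -0.001, 0.0]
contact_force: [-0.6, 0.3, -2.0]
opening: 0.697
grasp_force: 44.7
```

{"api": "carry_out", "payload": {"targets": [{"dp":[0,0,1],"yaw":0},{"dp":[0,0,3],"yaw":0},{"dp":[0,0,4],"yaw":0},{"dp":[0,0,4],"yaw":0}]}}

```text
clock: 8.38
eef_pos: [567.5, -45.1, 73.7]
tcp_rot: [3.141, -0.001, 0.0]
contact_force: [-0.0, -1.0, 3.1]
opening: 0.699
grasp_force: 45.1
```

{"api": "carry_out", "payload": {"targets": [{"dp":[0,0,2],"yaw":0},{"dp":[0,0,4],"yaw":0},{"dp":[0,0,6],"yaw":0},{"dp":[0,0,7],"yaw":0},{"dp":[0,0,7],"yaw":0},{"dp":[0,0,7],"yaw":0}]}}

```text
clock: 9.12
eef_pos: [566.9, -44.8, 66.7]
tcp_rot: [-3.141, 0.0, 0.0]
contact_force: [-1.5, 0.8, 7.1]
opening: 0.695
grasp_force: 45.6
```

{"api": "carry_out", "payload": {"targets": [{"dp":[0,0,1],"yaw":0},{"dp":[0,0,2],"yaw":0},{"dp":[0,0,2],"yaw":0},{"dp":[0,0,2],"yaw":0}]}}

```text
clock: 9.62
eef_pos: [567.0, -44.8, 66.6]
tcp_rot: [-3.141, -0.0, 0.0]
contact_force: [-10.1, 0.7, 31.0]
opening: 0.697
grasp_force: 47.9
```

{"api": "carry_out", "payload": {"targets": [{"dp":[0,0,-2],"yaw":0},{"dp":[0,0,-2],"yaw":0},{"dp":[0,0,-2],"yaw":0},{"dp":[0,0,-2],"yaw":0},{"dp":[0,0,-6],"yaw":0},{"dp":[0,0,-25],"yaw":0},{"dp":[0,0,-55],"yaw":0},{"dp":[2,-40,-80],"yaw":0},{"dp":[7,-95,-86],"yaw":0},{"dp":[10,-150,-86],"yaw":0},{"dp":[13,-205,-86],"yaw":0},{"dp":[16,-255,-86],"yaw":0}], "fingers": 1}}

```text
clock: 11.12
eef_pos: [583.2, 212.2, 152.0]
tcp_rot: [-3.141, -0.002, 0.001]
contact_force: [0.4, -0.7, -0.9]
opening: 0.993
grasp_force: 0.0
```

```bash
python3 - <<'E'
from h import *
im={n:np.ascontiguousarray(r.grab_frame(n)[:,:,::-1]) for n in("scene","top")}
for n in im: cv2.imwrite(f"pics/{n}3.png",im[n])
a=im["scene"][140:260,230:390];b=im["top"][120:240,250:410]
cv2.imwrite("pics/s3.png",cv2.resize(np.hstack([a,b]),None,fx=2.5,fy=2.5,interpolation=cv2.INTER_CUBIC))
print(r.sense()["eef_pos"])
E
```

```text
[583.48516726 214.73653969 152.01487393]
```

View pics/s3.png

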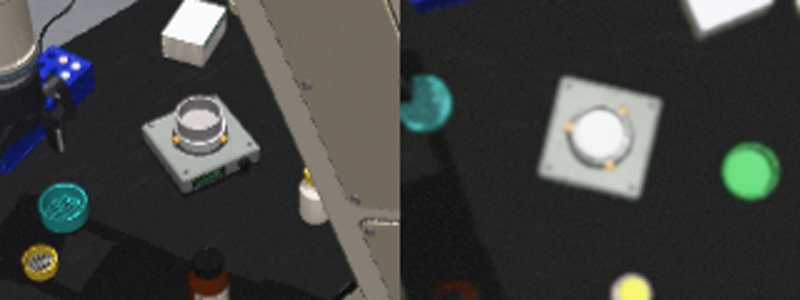

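The pan sits in the ring with its shoulder down (scene crop (200,125), top crop (600,135)). Next is the yellow sieve.

{"api": "carry_out", "payload": {"targets": [{"dp":[2,-40,0],"yaw":0},{"dp":[4,-85,0],"yaw":0},{"dp":[6,-114,5],"yaw":0},{"dp":[6,-122.5,20],"yaw":0},{"dp":[6,-122.5,50],"yaw":0},{"dp":[6,-122.5,85],"yaw":0},{"dp":[6,-122.5,115],"yaw":0},{"dp":[6,-122.5,129],"yaw":0},{"dp":[6,-122.5,133],"yaw":0},{"dp":[6,-122.5,133],"yaw":0}]}}

```text
clock: 12.48
eef_pos: [589.3, 332.5, 17.9]
tcp_rot: [-3.141, -0.001, 0.0]
contact_force: [-0.1, 0.2, 0.9]
opening: 1.002
grasp_force: 0.0
```

{"api": "carry_out", "payload": {"targets": [{"dp":[0,0,0],"yaw":0},{"dp":[0,0,0],"yaw":0},{"dp":[0,0,0],"yaw":0},{"dp":[0,0,0],"yaw":0},{"dp":[0,0,0],"yaw":0}], "fingers": -1, "grip_force": 20}}

```text
clock: 13.1
eef_pos: [589.5, 332.9, 18.8]
tcp_rot: [-3.141, -0.002, 0.001]
contact_force: [-1.1, -1.1, 5.7]
opening: 0.729
grasp_force: 21.1
```

{"api": "carry_out", "payload": {"targets": [{"dp":[0,0,0],"yaw":0},{"dp":[0,0,0],"yaw":0},{"dp":[0,0,0],"yaw":-5},{"dp":[0,0,0],"yaw":-15},{"dp":[0,0,0],"yaw":-25},{"dp":[0,0,0],"yaw":-35},{"dp":[0,0,0],"yaw":-45},{"dp":[0,0,0],"yaw":-55},{"dp":[0,0,0],"yaw":-65},{"dp":[0,0,0],"yaw":-75},{"dp":[0,0,0],"yaw":-85},{"dp":[0,0,0],"yaw":-90}], "fingers": 1}}

```text
clock: 14.6
eef_pos: [588.8, 332.6, 17.2]
tcp_rot: [-3.142, -0.0, 1.575]
contact_force: [0.2, 0.2, -0.3]
opening: 1.002
grasp_force: 0.0
```

{"api": "carry_out", "payload": {"targets": [{"dp":[0,0,0],"yaw":0},{"dp":[0,0,0],"yaw":0},{"dp":[0,0,0],"yaw":0},{"dp":[0,0,0],"yaw":0},{"dp":[0,0,0],"yaw":0},{"dp":[0,0,0],"yaw":0}], "fingers": -1, "grip_force": 30}}

```text
clock: 15.35
eef_pos: [588.9, 332.6, 17.5]
tcp_rot: [3.141, -0.0, 1.57]
contact_force: [-1.1, -0.6, 5.0]
opening: 0.701
grasp_force: 33.2
```

{"api": "carry_out", "payload": {"targets": [{"dp":[0,0,-15],"yaw":0},{"dp":[0,0,-50],"yaw":0},{"dp":[-8,0,-88],"yaw":0},{"dp":[-32,-2,-113],"yaw":0},{"dp":[-70,-4,-120],"yaw":0},{"dp":[-115,-7,-120],"yaw":0},{"dp":[-165,-10,-120],"yaw":0},{"dp":[-215,-13,-120],"yaw":0},{"dp":[-265,-16,-120],"yaw":0},{"dp":[-312,-18,-120],"yaw":0},{"dp":[-350,-21,-120],"yaw":0},{"dp":[-372,-22,-120],"yaw":0}]}}

```text
clock: 16.85
eef_pos: [566.7, -41.4, 138.0]
tcp_rot: [3.141, 0.0, 1.569]
contact_force: [0.3, 0.4, -1.0]
opening: 0.706
grasp_force: 32.9
```

{"api": "carry_out", "payload": {"targets": [{"dp":[-5.5,0,0],"yaw":0},{"dp":[-5.5,0,4],"yaw":0},{"dp":[-5.5,0,14],"yaw":0},{"dp":[-5.5,0,26],"yaw":0},{"dp":[-5.5,0,34],"yaw":0},{"dp":[-5.5,0,38],"yaw":0},{"dp":[-5.5,0,39],"yaw":0},{"dp":[-5.5,0,39],"yaw":0}]}}

```text
clock: 17.85
eef_pos: [567.1, -44.9, 98.4]
tcp_rot: [3.141, 0.0, 1.571]
contact_force: [-1.0, 0.1, -0.6]
opening: 0.71
grasp_force: 32.9
```

{"api": "carry_out", "payload": {"targets": [{"dp":[0,0,2],"yaw":0},{"dp":[0,0,4],"yaw":0},{"dp":[0,0,6],"yaw":0},{"dp":[0,0,7],"yaw":0},{"dp":[0,0,7],"yaw":0}]}}

```text
clock: 18.48
eef_pos: [566.9, -44.9, 91.2]
tcp_rot: [-3.142, -0.0, 1.571]
contact_force: [1.1, -0.6, -1.2]
opening: 0.705
grasp_force: 32.9
```

{"api": "carry_out", "payload": {"targets": [{"dp":[0,0,1],"yaw":0},{"dp":[0,0,1.5],"yaw":0},{"dp":[0,0,1.5],"yaw":0}]}}

```text
clock: 18.85
eef_pos: [567.0, -44.9, 90.5]
tcp_rot: [3.141, -0.0, 1.571]
contact_force: [-2.7, 1.0, 7.4]
opening: 0.711
grasp_force: 33.7
```

{"api": "carry_out", "payload": {"targets": [{"dp":[0,0,-0.5],"yaw":0},{"dp":[0,0,-0.5],"yaw":0},{"dp":[0,0,-0.5],"yaw":0},{"dp":[0,0,-0.5],"yaw":0},{"dp":[0,0,-8],"yaw":0},{"dp":[0,0,-30],"yaw":0},{"dp":[12,-5,-60],"yaw":0},{"dp":[45,-21,-75],"yaw":0},{"dp":[90,-42,-75],"yaw":0},{"dp":[140,-65,-75],"yaw":0},{"dp":[190,-88,-75],"yaw":0},{"dp":[240,-111,-75],"yaw":0}], "fingers": 1}}

```text
clock: 20.35
eef_pos: [455.3, 196.6, 165.5]
tcp_rot: [3.141, -0.0, 1.571]
contact_force: [1.2, 0.2, -0.3]
opening: 0.999
grasp_force: 0.0
```

{"api": "carry_out", "payload": {"targets": [{"dp":[40,-18,0],"yaw":0},{"dp":[64,-30,8],"yaw":0},{"dp":[74,-34,25],"yaw":0},{"dp":[74,-34,55],"yaw":0},{"dp":[74,-34,90],"yaw":0},{"dp":[74,-34,122],"yaw":0},{"dp":[74,-34,142],"yaw":0},{"dp":[74,-34,147],"yaw":0},{"dp":[74,-34,148],"yaw":0},{"dp":[74,-34,148],"yaw":0}]}}

```text
clock: 21.6
eef_pos: [422.4, 269.2, 17.4]
tcp_rot: [3.141, -0.001, 1.571]
contact_force: [-0.4, -0.4, 0.4]
opening: 0.998
grasp_force: 0.0
```

```bash
python3 - <<'E'
from h import *
im={n:np.ascontiguousarray(r.grab_frame(n)[:,:,::-1]) for n in("scene","top")}
for n in im: cv2.imwrite(f"pics/{n}4.png",im[n])
a=im["scene"][140:300,220:380];b=im["top"][120:280,200:360]
cv2.imwrite("pics/s4.png",cv2.resize(np.hstack([a,b]),None,fx=2.5,fy=2.5,interpolation=cv2.INTER_CUBIC))
E
```

```text
(no output)
```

View pics/s4.png

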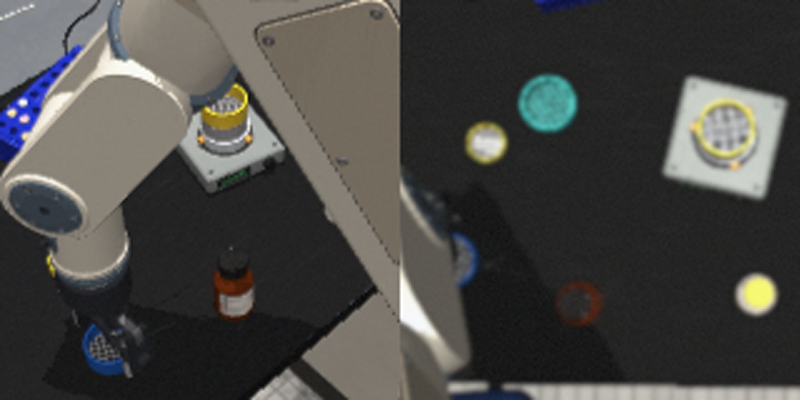

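Yellow sieve sits level on the pan (scene crop (225,105)), and the blue sieve (107,348) is between the open fingers.

{"api": "carry_out", "payload": {"targets": [{"dp":[0,0,0],"yaw":0},{"dp":[0,0,0],"yaw":0},{"dp":[0,0,0],"yaw":0},{"dp":[0,0,0],"yaw":0},{"dp":[0,0,0],"yaw":0}], "fingers": -1, "grip_force": 20}}

```text
clock: 22.32
eef_pos: [422.1, 269.2, 17.5]
tcp_rot: [3.141, -0.0, 1.571]
contact_force: [0.1, -0.7, 7.2]
opening: 0.716
grasp_force: 20.1
```

{"api": "carry_out", "payload": {"targets": [{"dp":[0,0,0],"yaw":0},{"dp":[0,0,0],"yaw":0},{"dp":[0,0,0],"yaw":5},{"dp":[0,0,0],"yaw":15},{"dp":[0,0,0],"yaw":25},{"dp":[0,0,0],"yaw":35},{"dp":[0,0,0],"yaw":45},{"dp":[0,0,0],"yaw":55},{"dp":[0,0,0],"yaw":65},{"dp":[0,0,0],"yaw":75},{"dp":[0,0,0],"yaw":85},{"dp":[0,0,0],"yaw":90}], "fingers": 1}}

```text
clock: 23.82
eef_pos: [421.8, 269.0, 16.7]
tcp_rot: [3.142, 0.0, -0.004]
contact_force: [-0.2, 0.4, 0.2]
opening: 1.001
grasp_force: 0.0
```

{"api": "carry_out", "payload": {"targets": [{"dp":[0,0,0],"yaw":0},{"dp":[0,0,0],"yaw":0},{"dp":[0,0,0],"yaw":0},{"dp":[0,0,0],"yaw":0},{"dp":[0,0,0],"yaw":0},{"dp":[0,0,0],"yaw":0}], "fingers": -1, "grip_force": 30}}

```text
clock: 24.58
eef_pos: [421.8, 269.0, 17.1]
tcp_rot: [3.142, 0.0, 0.002]
contact_force: [-1.3, -1.1, 5.7]
opening: 0.718
grasp_force: 31.2
```

{"api": "carry_out", "payload": {"targets": [{"dp":[0,0,-15],"yaw":0},{"dp":[0,0,-55],"yaw":0},{"dp":[0,0,-98],"yaw":0},{"dp":[6,13,-126],"yaw":0},{"dp":[21,45,-135],"yaw":0},{"dp":[42,90,-135],"yaw":0},{"dp":[65,140,-135],"yaw":0},{"dp":[88,190,-135],"yaw":0},{"dp":[111,240,-135],"yaw":0},{"dp":[131,283,-135],"yaw":0},{"dp":[142,308,-135],"yaw":0},{"dp":[145,314,-135],"yaw":0}]}}

```text
clock: 26.08
eef_pos: [567.4, -46.4, 152.4]
tcp_rot: [3.141, -0.001, -0.001]
contact_force: [0.6, 0.5, -2.0]
opening: 0.713
grasp_force: 33.5
```

{"api": "carry_out", "payload": {"targets": [{"dp":[0,0,0],"yaw":0},{"dp":[0,0,5],"yaw":0},{"dp":[0,0,14],"yaw":0},{"dp":[0,0,22],"yaw":0},{"dp":[0,0,26],"yaw":0},{"dp":[0,0,27],"yaw":0},{"dp":[0,0,27],"yaw":0}]}}

```text
clock: 26.95
eef_pos: [567.0, -44.9, 124.8]
tcp_rot: [-3.142, -0.0, 0.0]
contact_force: [0.0, -0.1, -1.5]
opening: 0.722
grasp_force: 33.5
```

{"api": "carry_out", "payload": {"targets": [{"dp":[0,0,2],"yaw":0},{"dp":[0,0,4],"yaw":0},{"dp":[0,0,6],"yaw":0},{"dp":[0,0,7.5],"yaw":0},{"dp":[0,0,7.5],"yaw":0}]}}

```text
clock: 27.58
eef_pos: [566.8, -44.9, 117.1]
tcp_rot: [-3.142, 0.0, 0.0]
contact_force: [0.4, -0.3, -0.7]
opening: 0.718
grasp_force: 33.5
```

{"api": "carry_out", "payload": {"targets": [{"dp":[0,0,1],"yaw":0},{"dp":[0,0,1.5],"yaw":0},{"dp":[0,0,1.5],"yaw":0}]}}

```text
clock: 27.95
eef_pos: [567.1, -44.8, 116.2]
tcp_rot: [-3.141, -0.0, 0.0]
contact_force: [-2.2, 1.0, 4.5]
opening: 0.715
grasp_force: 33.9
```

{"api": "carry_out", "payload": {"targets": [{"dp":[0,0,-0.5],"yaw":0},{"dp":[0,0,-0.5],"yaw":0},{"dp":[0,0,-0.5],"yaw":0},{"dp":[0,0,-0.5],"yaw":0},{"dp":[0,0,-8],"yaw":0},{"dp":[0,0,-30],"yaw":0},{"dp":[0,12,-52],"yaw":0},{"dp":[0,45,-60],"yaw":0},{"dp":[0,90,-60],"yaw":0},{"dp":[0,140,-60],"yaw":0},{"dp":[0,190,-60],"yaw":0},{"dp":[1,240,-60],"yaw":0}], "fingers": 1}}

```text
clock: 29.45
eef_pos: [568.0, -286.6, 176.5]
tcp_rot: [3.141, -0.001, 0.0]
contact_force: [0.2, 0.4, -0.1]
opening: 1.002
grasp_force: 0.0
```

{"api": "carry_out", "payload": {"targets": [{"dp":[0,32,0],"yaw":0},{"dp":[0,44,8],"yaw":0},{"dp":[0,46.5,25],"yaw":0},{"dp":[0,46.5,55],"yaw":0},{"dp":[0,46.5,90],"yaw":0},{"dp":[0,46.5,120],"yaw":0},{"dp":[0,46.5,142],"yaw":0},{"dp":[0,46.5,148],"yaw":0},{"dp":[0,46.5,149],"yaw":0},{"dp":[0,46.5,149],"yaw":0}], "fingers": 0.2}}

```text
clock: 30.7
eef_pos: [568.7, -331.7, 27.8]
tcp_rot: [3.141, -0.001, 0.0]
contact_force: [-0.3, -0.4, 0.0]
opening: 0.6
grasp_force: 0.0
```

```bash
python3 - <<'E'
from h import *
im={n:np.ascontiguousarray(r.grab_frame(n)[:,:,::-1]) for n in("scene","top")}
for n in im: cv2.imwrite(f"pics/{n}5.png",im[n])
a=im["scene"][110:270,270:430];b=im["top"][100:260,300:460]
cv2.imwrite("pics/s5.png",cv2.resize(np.hstack([a,b]),None,fx=2.5,fy=2.5,interpolation=cv2.INTER_CUBIC))
E
```

```text
(no output)
```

View pics/s5.png

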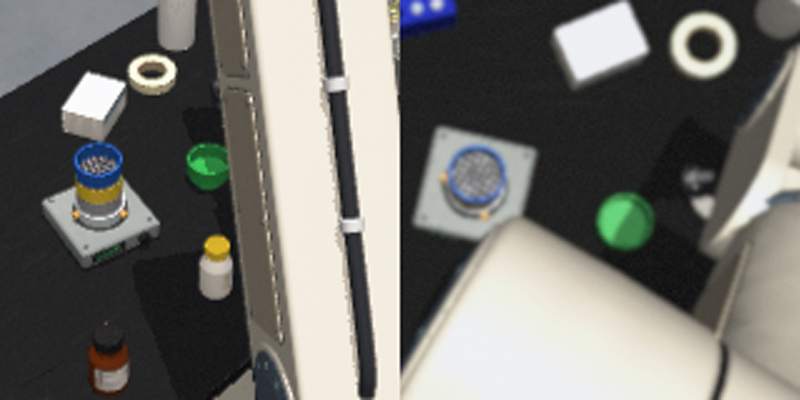

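Blue sieve is level on the yellow one (scene crop (98,165)) and both bottles are still standing. Next I'll grip the lid's knob.

{"api": "carry_out", "payload": {"targets": [{"dp":[0,0,1],"yaw":0},{"dp":[0,0,1],"yaw":0},{"dp":[0,0,1],"yaw":0},{"dp":[0,0,1],"yaw":0},{"dp":[0,0,1],"yaw":0},{"dp":[0,0,1],"yaw":0}], "fingers": -1, "grip_force": 20}}

```text
clock: 31.55
eef_pos: [568.1, -331.5, 26.1]
tcp_rot: [3.141, -0.0, 0.0]
contact_force: [-0.9, 0.5, 5.5]
opening: 0.224
grasp_force: 19.6
```

{"api": "carry_out", "payload": {"targets": [{"dp":[0,0,0],"yaw":0},{"dp":[0,0,0],"yaw":0},{"dp":[0,0,0],"yaw":-5},{"dp":[0,0,0],"yaw":-15},{"dp":[0,0,0],"yaw":-25},{"dp":[0,0,0],"yaw":-35},{"dp":[0,0,0],"yaw":-45},{"dp":[0,0,0],"yaw":-55},{"dp":[0,0,0],"yaw":-65},{"dp":[0,0,0],"yaw":-75},{"dp":[0,0,0],"yaw":-85},{"dp":[0,0,0],"yaw":-90}], "fingers": 0.2}}

```text
clock: 33.05
eef_pos: [567.9, -331.4, 25.5]
tcp_rot: [-3.141, -0.0, 1.575]
contact_force: [-0.2, 0.4, 0.1]
opening: 0.602
grasp_force: 0.0
```

{"api": "carry_out", "payload": {"targets": [{"dp":[0,0,0],"yaw":0},{"dp":[0,0,0],"yaw":0},{"dp":[0,0,0],"yaw":0},{"dp":[0,0,0],"yaw":0},{"dp":[0,0,0],"yaw":0},{"dp":[0,0,0],"yaw":0}], "fingers": -1, "grip_force": 30}}

```text
clock: 33.8
eef_pos: [568.0, -331.4, 25.8]
tcp_rot: [3.142, 0.0, 1.571]
contact_force: [0.4, -0.8, 0.3]
opening: 0.224
grasp_force: 29.3
```

{"api": "carry_out", "payload": {"targets": [{"dp":[0,0,-15],"yaw":0},{"dp":[0,0,-55],"yaw":0},{"dp":[0,0,-100],"yaw":0},{"dp":[5,0,-138],"yaw":0},{"dp":[30,0,-150],"yaw":0},{"dp":[75,0,-150],"yaw":0},{"dp":[125,0,-150],"yaw":0},{"dp":[175,0,-150],"yaw":0},{"dp":[222,0,-150],"yaw":0},{"dp":[262,-1,-150],"yaw":0},{"dp":[282,-1,-150],"yaw":0},{"dp":[286.5,-1,-150],"yaw":0}]}}

```text
clock: 35.3
eef_pos: [566.4, -43.6, 175.4]
tcp_rot: [-3.141, 0.0, 1.573]
contact_force: [0.1, -0.4, -0.7]
opening: 0.221
grasp_force: 29.4
```

{"api": "carry_out", "payload": {"targets": [{"dp":[0,0,0],"yaw":0},{"dp":[0,0,4],"yaw":0},{"dp":[0,0,10],"yaw":0},{"dp":[0,0,15],"yaw":0},{"dp":[0,0,16],"yaw":0},{"dp":[0,0,16],"yaw":0}]}}

```text
clock: 36.05
eef_pos: [566.9, -45.0, 159.6]
tcp_rot: [-3.141, -0.0, 1.571]
contact_force: [0.1, 0.7, 0.1]
opening: 0.22
grasp_force: 29.4
```

```bash
python3 - <<'E'
from h import *
cv2.imwrite("pics/s6.png",cv2.resize(r.grab_frame("scene")[110:270,230:390,::-1],None,fx=3,fy=3,interpolation=cv2.INTER_CUBIC))
print(r.sense()["eef_pos"])
E
```

```text
[567.02299593 -44.94407403 159.83295053]
```

View pics/s6.png

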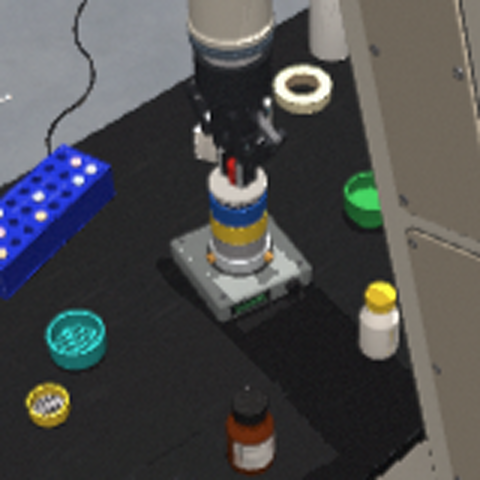

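The lid is level and centred over the stack (crop (238,185)), so I'll lower it.

{"api": "carry_out", "payload": {"targets": [{"dp":[0,0,2],"yaw":0},{"dp":[0,0,4],"yaw":0},{"dp":[0,0,6],"yaw":0},{"dp":[0,0,8],"yaw":0},{"dp":[0,0,8],"yaw":0}]}}

```text
clock: 36.72
eef_pos: [566.8, -44.9, 151.5]
tcp_rot: [-3.141, -0.0, 1.571]
contact_force: [-0.0, 0.7, -1.3]
opening: 0.22
grasp_force: 29.4
```

{"api": "carry_out", "payload": {"targets": [{"dp":[0,0,1],"yaw":0},{"dp":[0,0,2],"yaw":0},{"dp":[0,0,2],"yaw":0}]}}

```text
clock: 37.1
eef_pos: [567.2, -44.8, 150.7]
tcp_rot: [3.141, -0.0, 1.571]
contact_force: [-2.4, -0.3, 7.4]
opening: 0.218
grasp_force: 30.3
```

Contact came at 150.7, as expected (150.8). I'll release, retreat straight up and move aside to check.

{"api": "carry_out", "payload": {"targets": [{"dp":[0,0,-1],"yaw":0},{"dp":[0,0,-1],"yaw":0},{"dp":[0,0,-1],"yaw":0},{"dp":[0,0,-1],"yaw":0},{"dp":[0,0,-10],"yaw":0},{"dp":[0,0,-40],"yaw":0},{"dp":[10,0,-70],"yaw":0},{"dp":[50,0,-80],"yaw":0},{"dp":[100,0,-80],"yaw":0},{"dp":[150,0,-80],"yaw":0},{"dp":[180,0,-80],"yaw":0},{"dp":[180,0,-80],"yaw":0}], "fingers": 0.4}}

```text
clock: 38.6
eef_pos: [566.9, 137.0, 230.4]
tcp_rot: [3.141, -0.0, 1.574]
contact_force: [0.6, 0.1, 0.2]
opening: 0.7
grasp_force: 0.0
```

```bash
python3 - <<'E'
from h import *
im={n:np.ascontiguousarray(r.grab_frame(n)[:,:,::-1]) for n in("scene","top")}
a=im["scene"][110:270,250:410];b=im["top"][100:260,250:410]
cv2.imwrite("pics/s7.png",cv2.resize(np.hstack([a,b]),None,fx=2.5,fy=2.5,interpolation=cv2.INTER_CUBIC))
print(proj("scene",[[567,-45,165],[567,-45,139],[567,-45,55]]).round(1)-[250,110])
print(proj("top",[[567,-45,165],[567,-45,139]]).round(1)-[250,100])
s=r.sense();print(s["clock"],s["eef_pos"])
E
```

```text
[[58.1 55.4]
 [58.4 61.3]
 [59.1 79.5]]
[[81.1 66.8]
 [80.8 68.5]]
38.7 [566.87748712 134.90529044 230.13695093]
```

View pics/s7.png

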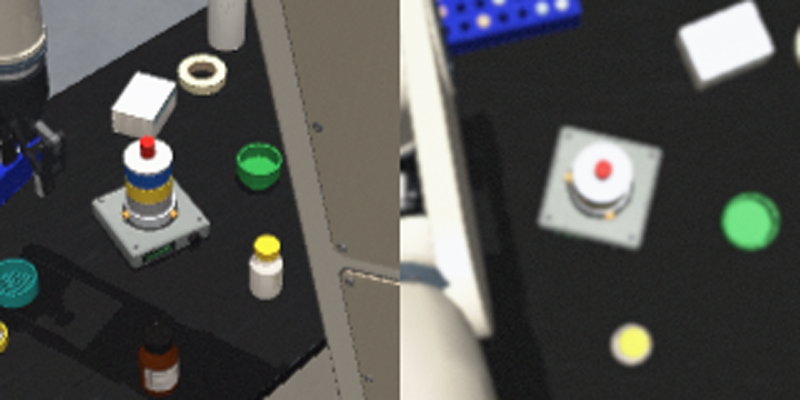

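The whole stack is upright: the knob shows at (147,140) in the scene crop against (145,138) predicted, and at (603,169) in the top crop against (602,167). Both bottles are standing.

```bash
python3 -c "
from rig import r
print(r.sign_off())"
```

```text
the job is handed in; nothing more can be done
None
```

I built the full stack (pan clicked home, then yellow sieve, blue sieve and lid), released it and handed the job in at about 39 s; both bottles were still standing, but sign-off returned no verdict.

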